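# Unlock the roller station and hold its spring cover open

## Task

Slide the flat lock plate up out of its slotted holder on the roller station and leave it standing in the slot of the parking rack. Then, with the bolt still home, tug the sliding cover by its handle towards the emptied holder to learn whether it is caught, and if it is, draw the bolt fully outward, away from the cover. Slide the cover fully open and finish while still holding it open against its spring with the gripper; leave the spare tube, screwdriver and plug gauge where they are.

Things in the scene. Friction and masses are not known exactly. Their poses are not given: they have to be found in the camera images.
- station: Fixed dark steel trough on a grey base, at varying place and yaw. Origin on the table top; spans its own x -110..110, y -190..140 mm, side rails 75 mm high (rods on them to 82 mm). A bolt guide block stands out of the -x side to x -150 mm, at y -175..-125, 68 mm high. Its +y end, beyond the holder, is an open bay over which the cover slides.
- holder_slot (a point): Centre of the mouth of the slotted holder on the station, 75 mm above the table, axes as the station's. The slot is 54 mm long along x, 13 mm wide along y and 55 mm deep; the holder's top is lower than the cover, so the cover slides over it once the lock plate is out.
- lock_plate: The loose lock plate: bare aluminium, 50 (x) x 8 (y, thickness) x 130 mm (z), 0.10 to 0.20 kg, a dark dot near its top. Origin: centre of its lower edge. It starts upright in the holder with its lower edge 20 mm above the table, 75 mm of it standing out of the slot, right in front of the cover's leading edge.
- rack: The parking rack, a fixed low grey painted block on a foot plate 110 (x) x 80 (y) x 12 mm, at varying place and yaw to the left (+y) of the station. Origin on the table top, under the middle of its slot.
- rack_slot (a point): Centre of the mouth of the rack's slot, 52 mm above the table, axes as the rack's. The slot is 60 mm long along x, 17 mm wide along y and 40 mm deep (floor 12 mm above the table); the lock plate stands loosely in it.
- cover (a joint): Travel of the sliding cover along the station's +y: 0 m shut, 0.12 m at the open stop. Flat steel plate 180 (x) x 170 (y) mm, top 94 mm above the table. A spring pulls it shut, 3.6 N when shut to 7.2 N open, friction 1 N; let go, it slides shut. If caught by the bolt it stops hard after about 7 mm, otherwise it keeps moving.
- cover_grip (a point): Grip point in the cover's upright black handle block, which is 44 (x) x 14 (y) mm and stands from 94 to 138 mm above the table; this point lies on its centre, 120 mm above the table. Axes as the station's; it moves with the cover.
- bolt (a joint): Travel of the bolt along the station's -x (outward): starts home at 0 to 0.003 m, 0.03 m fully drawn; it holds nothing once drawn 25 mm. Friction 2.5 N, no spring: it stays where it is left. Its nose reaches under the cover, where a loose striker that cannot be seen may or may not be behind it.
- bolt_knob (a point): Grip point on the bolt's upright round knob: black cap 19 mm in diameter from 103 to 133 mm above the table, on a 16 mm steel stem from 63 mm; this point is on its axis, 118 mm above the table, at home 48 mm outside the cover's edge. Axes as the station's; it moves with the bolt.
- spare_tube: Bystander: yellow metal tube 48 mm in diameter, 110 mm tall, standing on the table left of the rack. Origin at the centre of its foot.
- driver: Bystander: screwdriver lying on the table right of the station. Origin at the centre of its underside.
- plug_gauge: Bystander: turned steel plug gauge, 40 mm in diameter, 90 mm tall, standing beyond the station. Origin at the centre of its foot.
Things that resemble listed ones, but are neither listed nor needed, are in the scene too. Of the things like the lock_plate, leave any that is brown or purple; of the rest the smaller one is meant.

How it is judged:
By the outcome, as a careful person would: the job done as asked, in the order asked, and still so for the second after the job is handed in, while the arm keeps its last pose, push and grip.
It also fails if it takes over 72 s, if anything falls off the work surface, if the arm or the gripper's body presses on something with over 40 N, if the wrist force passes 120 N, or if a joint passes its speed limit or range.

## Robot

A 6-joint arm with a two-finger parallel gripper is mounted at the origin on the work surface. World frame = base frame: x ahead of the robot, y to its left, z up, the work surface at z = 0. Lengths are in m, angles in rad, forces in N, time in s.
With the tool pointing down it reaches from about 0.35 to 0.975 m from the base axis. Payload 7.1 kg.
Tool frame: the origin (TCP) lies on the centre line of the jaws, within the pads' length; the fingertips stand arm.tcp_to_tips ahead of it and the grasp point (between the pads) is the TCP (arm.tcp_to_tips is the distance from the TCP to the fingertips, in m); z points along the fingers, y is the line along which they close (so a half turn about z gives the same grasp; the last joint's range is limited). The gripper opens to 88 mm and grips with 3 to 60 N. Pads are 20 mm wide; open, the fingers measure 115 mm over their backs; the gripper's body (75 mm by 178 mm) begins 61 mm behind the grasp point.
Start: joints at [-1.261, 0.423, 1.63, -0, 1.089, -0.019], TCP at [0.202, -0.591, 0.242] pointing down, gripper open.
Joint ranges: [-3, 3], [-0.9, 2.11], [0.09, 2.58], [-1.31, 4.45], [0.11, 2.69], [-2.54, 2.54]. Speed limits (rad/s): [2.39, 2.39, 3.01, 3.14, 3.14, 3.14].

## Interface

Orientations are given as a unit quaternion [w, x, y, z].
In Python, from cell import arm gives the robot as it stands.
- The arm moves only by the tool apply_moves, never from a script. Its argument "motion" is a list that holds one entry, the list of rows, each a list of 5 numbers: the gripper command: -1 is fully open, 1 is shut, values between are in proportion, then the shift along the tool's x, y, z as a fraction of full scale, then the turn about the tool's z as a fraction of full scale. In form: [[[fingers, dx, dy, dz, turn], ...]]. A call has 1 to 12 rows; each row is the pose to reach, as a shift and turn from the pose commanded when the call began, along the tool's axes at that moment; what a row does not reach only later rows make up. Full scale, the value 1, is 0.25 m for a shift and 90 degrees for a turn. A row lasts 1/10 s, in which the tool goes at most 50 mm and 8.59 degrees, less where a joint would pass 70% of its speed; a pose out of reach is approached as far as the arm can. A call with a number of a shift or a turn outside -1 to 1 is refused whole. A call with a gripper value outside its range is refused whole. The fingers move at their own pace and stop on an object; "grip_force" is the grip in N (left out, the last holds). Time passes only in rows, so rows that repeat a pose let the fingers close. It gives the time, the measured TCP pose, the force, the opening and the grip force at its end, in the units of the state.
- arm.get_obs(): the state, without advancing time (a new reading comes with each control period).
- arm.capture(name): name is "scene" or "top" or "wrist"; returns the picture (384x512x3 uint8, blue, green, red); there is no depth.
- arm.camera_model(name): a dict with "fov_y" (degrees; the focal length in pixels is half the picture's height over the tangent of half this angle, whatever the lens; pixels are square), "cx", "cy" (the principal point, pixels), "view" (4x4, takes a point from world to camera coordinates); the wrist camera has in their place "mount" (4x4, takes a point from camera to tool coordinates, whose origin is the TCP and whose axes are the flange's). Camera axes: x right, y down, z forward; pixel columns grow to the right and rows downward; lengths in m; the calibration is good to about 2 mm. The wrist camera is an equidistant fisheye: a pixel r from the principal point sees the ray r / f radians off the axis. A picture is of the moment at which its call begins: read the wrist's pose just before it. camera_model takes no time and is no camera call.
- arm.hand_in(): hands the job in; it is judged then, once.
The state is a dict: "t": time; "q": joint angles; "qvel": joint speeds; "joint_efforts": joint torques, N m; "tcp_pos": TCP position; "tool_rot": TCP orientation; "contact_force": force on the tool from outside, world axes, zero at the start; "ft_torque": the same for the moment, N m; "opening": opening from 0.0 (shut) to 1.0 (fully open); "gripper_force": force on a finger pad.
Only numpy, scipy, OpenCV 4.12 (cv2) and the standard library are available. Lean on these libraries where they do the work, as an engineer would, in place of code of your own. Each camera call takes 0.05 s, during which the arm holds its last target. There are 200 camera calls.

## Working session

There is one attempt and no reset: what is moved stays moved. The work goes in short steps, Python scripts to look and compute and a tool call to move; the robot and the scene stay as the last step left them, time stands still between calls to the robot, and variables do not carry over. Pictures are saved under pics/ and viewed, at most 10 in all, crops included, and the job is handed in when it is done.

Besides the shell and the picture viewer there is one more tool, called after "Call:" as a command line: name --argument value ..., lists and objects as JSON in quotes. apply_moves: Moves the arm, as the interface text tells. Its arguments: {"type":"object","properties":{"motion":{"type":"array","items":{"type":"array","items":{"type":"array","items":{"type":"number"}}}},"grip_force":{"type":"number"}},"required":["motion"]}

```bash
mkdir -p pics; ls; python3 - <<'E'
from cell import arm
import cv2
print(arm.get_obs(), arm.tcp_to_tips)
for n in("scene","top","wrist"): print(n,arm.camera_model(n))
cv2.imwrite("pics/scene0.png",arm.capture("scene"));cv2.imwrite("pics/top0.png",arm.capture("top"))
E
```

```text
pics
{'t': 0.0, 'q': array([-1.26097836e+00,  4.23814289e-01,  1.63070092e+00,  3.57082948e-05,
        1.08859029e+00, -1.90294589e-02]), 'qvel': array([ 0.00074569,  0.00015547,  0.00157875, -0.00160419,  0.00121541,
        0.00076927]), 'joint_efforts': array([-8.89050407e-04, -5.44627583e+01, -2.73666412e+01,  6.42711483e-02,
        2.28253176e-02, -1.28135807e-04]), 'tcp_pos': array([ 0.2016987 , -0.59099753,  0.24091396]), 'tool_rot': array([-7.50733509e-04,  9.86513923e-01,  1.63675617e-01, -9.39473816e-05]), 'contact_force': array([-0.52315435,  0.00528715, -0.35066585]), 'ft_torque': array([-0.00636151, -0.02227113, -0.02974816]), 'gripper_force': 0.0, 'opening': 0.9995056979578574} 0.019
scene {'fov_y': 52.60061698782766, 'cx': 253.5995115080652, 'cy': 194.5087397105314, 'view': array([[-0.68114899,  0.73186851,  0.02011326,  0.39763957],
       [ 0.42657266,  0.41903815, -0.80152529, -0.18916134],
       [-0.59503934, -0.53737837, -0.59762251,  1.51318827],
       [ 0.        ,  0.        ,  0.        ,  1.        ]])}
top {'fov_y': 50.76764235254705, 'cx': 257.67300869470625, 'cy': 196.1342908582636, 'view': array([[-0.02427214, -0.99970037,  0.00316749,  0.02765397],
       [-0.99775717,  0.024027  , -0.06247673,  0.60312543],
       [ 0.0623819 , -0.00467683, -0.99804139,  1.16624951],
       [ 0.        ,  0.        ,  0.        ,  1.        ]])}
wrist {'fov_y': 65.70646984690485, 'cx': 258.29660133271165, 'cy': 190.06695068357422, 'mount': array([[-4.14409772e-04, -9.67446790e-01, -2.53074171e-01,
         7.00022942e-02],
       [ 9.99999892e-01, -4.54654628e-04,  1.00541411e-04,
        -8.07300655e-04],
       [-2.12329809e-04, -2.53074101e-01,  9.67446874e-01,
        -1.44240216e-01],
       [ 0.00000000e+00,  0.00000000e+00,  0.00000000e+00,
         1.00000000e+00]])}
```

View pics/scene0.png

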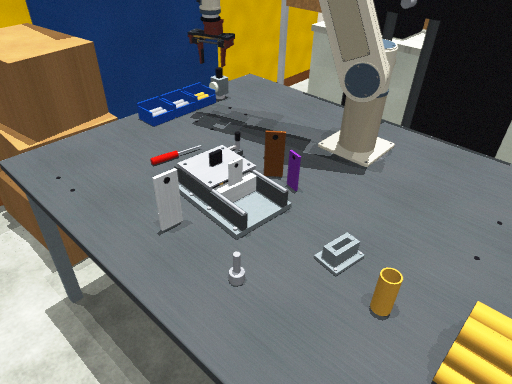

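View pics/top0.png

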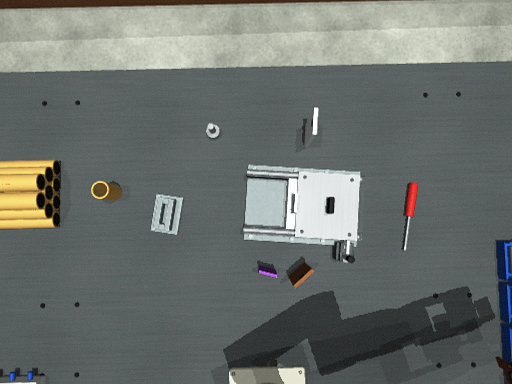

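The things like the lock plate are: a pale plate in the holder at top (292,203) / scene (235,172), a larger white plate at top (316,121) / scene (168,200), purple at top (267,270), and brown at top (300,272). Purple and brown are excluded. The smaller of the pale two, standing in the holder in front of the cover, is the one meant. I'll confirm that in an enlarged crop.

```bash
cat > h.py <<'E'
import numpy as np, cv2
from cell import arm
from scipy.spatial.transform import Rotation as R
def ray(name,px,obs=None):
    m=arm.camera_model(name); f=192/np.tan(np.radians(m["fov_y"]/2))
    d=np.array([px[0]-m["cx"],px[1]-m["cy"]])
    if name=="wrist":
        r=np.hypot(*d); th=r/f; c=np.r_[d/max(r,1e-9)*np.sin(th),np.cos(th)]
        q=obs["tool_rot"]; T=np.eye(4); T[:3,:3]=R.from_quat([q[1],q[2],q[3],q[0]]).as_matrix(); T[:3,3]=obs["tcp_pos"]
        T=T@m["mount"]
    else:
        c=np.r_[d/f,1]; T=np.linalg.inv(m["view"])
    return T[:3,3],T[:3,:3]@c
def onz(name,px,z,obs=None):
    o,d=ray(name,px,obs); return o+d*(z-o[2])/d[2]
def proj(name,p,obs=None):
    m=arm.camera_model(name); f=192/np.tan(np.radians(m["fov_y"]/2))
    if name=="wrist":
        q=obs["tool_rot"]; T=np.eye(4); T[:3,:3]=R.from_quat([q[1],q[2],q[3],q[0]]).as_matrix(); T[:3,3]=obs["tcp_pos"]
        c=np.linalg.inv(T@m["mount"])@np.r_[p,1]; r=np.hypot(c[0],c[1]); k=f*np.arctan2(r,c[2])/r
        return np.array([m["cx"]+k*c[0],m["cy"]+k*c[1]])
    c=m["view"]@np.r_[p,1]; return np.array([m["cx"]+f*c[0]/c[2],m["cy"]+f*c[1]/c[2]])
E
python3 - <<'E'
import cv2,numpy as np
a=cv2.imread("pics/top0.png")[150:275,235:375];b=cv2.imread("pics/scene0.png")[125:245,140:310]
a=cv2.resize(a,None,fx=3,fy=3,interpolation=2);b=cv2.resize(b,None,fx=2.2,fy=2.2,interpolation=2)
o=np.zeros((400,800,3),np.uint8);o[:375,:420]=a;o[:264,424:424+374]=b
cv2.imwrite("pics/crop.png",o)
E
```

```text
(no output)
```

View pics/crop.png

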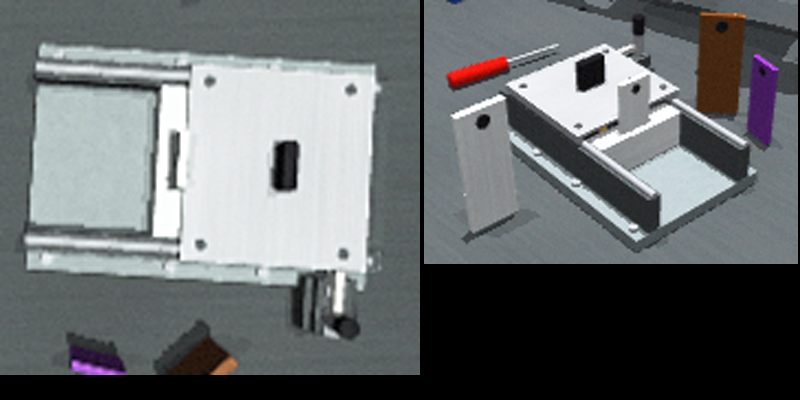

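The crop confirms the plate standing in the holder, with its dot, at crop (632,100). Next I'll measure the station, handle, knob and rack.

```bash
python3 - <<'E'
from h import *
T=cv2.imread("pics/top0.png");S=cv2.imread("pics/scene0.png")
w=lambda x,y:(235+(x-1)/3,150+(y-1)/3)
P=[onz("top",w(*c),.094) for c in [(190,66),(374,78),(365,272),(180,262)]]
print("cover",np.round(P,4).tolist()); c=np.mean(P,0)
yv=(P[0]-P[1]+P[3]-P[2])/2; xv=(P[0]-P[3]+P[1]-P[2])/2
print(c,np.linalg.norm(yv),np.linalg.norm(xv),"yaw from y",np.degrees(np.arctan2(-yv[0],yv[1])),"from x",np.degrees(np.arctan2(xv[1],xv[0])))
def blob(im,box,fn,z,cam,name):
    x0,y0,x1,y1=box; m=fn(im[y0:y1,x0:x1].astype(int)).astype(np.uint8)
    n,l,s,ce=cv2.connectedComponentsWithStats(m); k=1+np.argmax(s[1:,4])
    pts=np.argwhere(l==k)[:,::-1].astype(np.float32); r=cv2.minAreaRect(pts)
    px=ce[k]+[x0,y0]; print(name,px,s[k,4],np.round(onz(cam,px,z),4),r)
    return r,(x0,y0)
dark=lambda a:a.max(2)<50
blob(T,(315,185,345,225),dark,.125,"top","handle")
blob(T,(335,250,362,270),dark,.133,"top","knob")
r,o=blob(T,(145,185,190,240),lambda a:a.min(2)>110,.02,"top","rack")
b=cv2.boxPoints(r)+np.array(o); q=np.array([onz("top",p,.012) for p in b]); print(np.round(q,4).tolist(), q.mean(0))
st=proj
from itertools import product
E
python3 - <<'E'
import cv2,numpy as np
a=cv2.imread("pics/top0.png")[185:245,140:195];b=cv2.imread("pics/scene0.png")[225:280,305:375]
o=np.zeros((400,800,3),np.uint8);a=cv2.resize(a,None,fx=6,fy=6,interpolation=2);b=cv2.resize(b,None,fx=6,fy=6,interpolation=2)
o[:360,:330]=a;o[:330,340:760]=b;cv2.imwrite("pics/rack.png",o)
E
```

```text
cover [[0.6637, -0.0992, 0.094], [0.6486, -0.2678, 0.094], [0.4718, -0.2525, 0.094], [0.4849, -0.0847, 0.094]]
[ 0.56725675 -0.17605733  0.094     ] 0.1687778186992226 0.1784740690783435 yaw from y -4.8008970142488225 from x -4.791463312760046
handle [329.80208333 204.72916667] 96 [ 0.5694 -0.178   0.125 ] ((14.5, 19.5), (15.0, 7.0), 90.0)
knob [349.70454545 258.34090909] 44 [ 0.4273 -0.2237  0.133 ] ((14.750001907348633, 8.25), (8.485280990600586, 6.363960266113281), 45.0)
rack [166.09895227 213.60302678] 859 [0.559  0.2812 0.02  ] ((21.29729652404785, 28.71621322631836), (26.797033309936523, 38.14056396484375), 9.462322235107422)
[[0.5114, 0.3308, 0.012], [0.6214, 0.3115, 0.012], [0.6065, 0.2339, 0.012], [0.4966, 0.2536, 0.012]] [0.55896712 0.28242121 0.012     ]
```

View pics/rack.png

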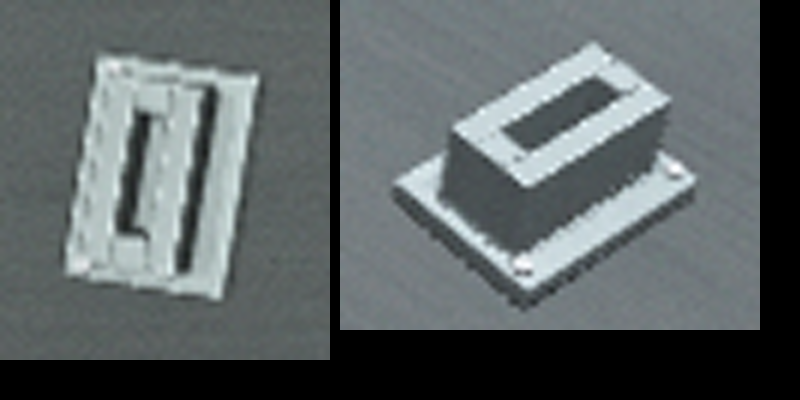

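The rack's slot is clear at rack crop (135,174); in top pixels that is about (162,214).

```bash
cat >> h.py <<'E'
def go(target,yaw=None,obs=None):
    """shift (fractions) in tool axes and turn to get to target"""
    obs=obs or arm.get_obs(); q=obs["tool_rot"]; M=R.from_quat([q[1],q[2],q[3],q[0]]).as_matrix()
    s=M.T@(np.array(target)-obs["tcp_pos"])/.25
    cur=np.degrees(np.arctan2(M[1,0],M[0,0]))
    print("shift",np.round(s,3),"toolx yaw",round(cur,2),"turn",None if yaw is None else round((cur-yaw)/90,4))
E
python3 - <<'E'
from h import *
w=lambda x,y:(235+(x-1)/3,150+(y-1)/3)
print("plate",onz("top",w(183,159),.15))
print("rack slot",onz("top",(140+134/6,185+174/6),.052))
a=[onz("top",(140+x/6,185+y/6),.052)for x,y in((138,113),(152,113),(138,235),(118,235))];print(np.round(a,4).tolist())
b=[onz("top",(140+x/6,185+y/6),.012)for x,y in((98,52),(258,75),(222,298),(67,273))];print(np.round(b,4).tolist(),np.mean(b,0))
go((.577,-.09,.30),-4.8)
E
```

```text
plate [ 0.57601291 -0.08473533  0.15      ]
rack slot [0.55729332 0.28480977 0.052     ]
[[0.5861, 0.2826, 0.052], [0.5859, 0.276, 0.052], [0.5285, 0.2832, 0.052], [0.5287, 0.2926, 0.052]]
[[0.6185, 0.3111, 0.012], [0.6053, 0.2328, 0.012], [0.4968, 0.2518, 0.012], [0.5108, 0.3272, 0.012]] [0.55784356 0.2807403  0.012     ]
shift [ 2.068 -1.412 -0.234] toolx yaw 18.84 turn 0.2627
```

Call:
apply_moves --motion '[[[-1,0.18,-0.12,-0.06,0],[-1,0.36,-0.24,-0.12,0],[-1,0.54,-0.36,-0.18,0],[-1,0.72,-0.48,-0.234,0],[-1,0.9,-0.6,-0.234,0],[-1,0.98,-0.7,-0.234,0],[-1,0.98,-0.7,-0.234,0],[-1,0.98,-0.7,-0.234,0]]]'

```text
t: 0.9
tcp_pos: [0.3778, -0.3454, 0.3002]
tool_rot: [-0.0, 0.986, 0.165, -0.0]
contact_force: [0.7, 0.2, -0.3]
opening: 0.997
gripper_force: 0.0
```

Call:
apply_moves --motion '[[[-1,0.18,-0.12,0,0.09],[-1,0.36,-0.24,0,0.18],[-1,0.54,-0.36,0,0.263],[-1,0.72,-0.48,0,0.263],[-1,0.9,-0.6,0,0.263],[-1,0.98,-0.71,0,0.263],[-1,0.98,-0.71,0,0.263],[-1,0.98,-0.71,0,0.263],[-1,0.98,-0.71,0,0.263]]]'

```text
t: 1.8
tcp_pos: [0.5516, -0.101, 0.2997]
tool_rot: [0.0, 0.999, -0.042, -0.0]
contact_force: [0.4, -1.0, 0.5]
opening: 1.003
gripper_force: 0.0
```

```bash
python3 - <<'E'
from h import *
o=arm.get_obs();print(o["t"],o["tcp_pos"],o["tool_rot"])
im=arm.capture("wrist");cv2.imwrite("pics/w1.png",im);np.save("w1.npy",o,allow_pickle=True)
for n,p in dict(plate=(.576,-.085,.15),handle=(.5694,-.178,.138)).items():print(n,proj("wrist",p,o))
go((.577,-.09,.30),-4.8)
E
```

```text
1.8 [ 0.55156207 -0.10096312  0.29966847] [ 2.31450108e-04  9.99103370e-01 -4.23341028e-02 -4.74836997e-04]
plate [241.4031562  160.65941327]
handle [330.38529057 158.18604906]
shift [ 0.099 -0.054 -0.001] toolx yaw -4.91 turn -0.0012
```

View pics/w1.png

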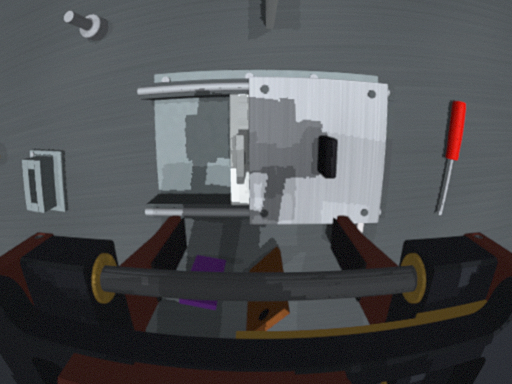

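The wrist view shows the plate top near (240,158), the handle near (328,157) and the cover edge at column 249. An enlarged crop will give the plate top.

```bash
python3 - <<'E'
import cv2
im=cv2.imread("pics/w1.png")[120:200,220:345]
cv2.imwrite("pics/w1c.png",cv2.resize(im,None,fx=6,fy=6,interpolation=cv2.INTER_NEAREST))
E
```

```text
(no output)
```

View pics/w1c.png

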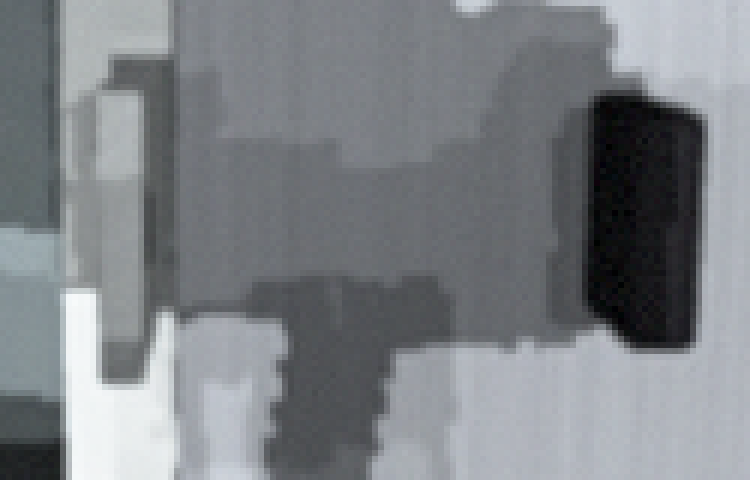

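```bash
python3 - <<'E'
from h import *
o=np.load("w1.npy",allow_pickle=True).item()
f=lambda x,y:(220+x/6-.5,120+y/6-.5)
p=onz("wrist",f(121,217),.15,o); print("plate",p)
print("ends",onz("wrist",f(121,90),.15,o),onz("wrist",f(121,345),.15,o), onz("wrist",f(97,217),.15,o),onz("wrist",f(145,217),.15,o))
print("handle",onz("wrist",f(662,232),.138,o))
go((p[0],p[1],.128),-4.8)
E
```

```text
plate [ 0.58118446 -0.08375351  0.15      ]
ends [ 0.60227941 -0.08575993  0.15      ] [ 0.55949113 -0.08162541  0.15      ] [ 0.58154644 -0.07976716  0.15      ] [ 0.58082723 -0.0877337   0.15      ]
handle [ 0.56946199 -0.17739496  0.138     ]
shift [ 0.114 -0.081  0.687] toolx yaw -4.91 turn -0.0012
```

Call:
apply_moves --motion '[[[-1,0.1,-0.081,0.1,0],[-1,0.1,-0.081,0.25,0],[-1,0.1,-0.081,0.4,0],[-1,0.1,-0.081,0.52,0],[-1,0.1,-0.081,0.62,0],[-1,0.1,-0.081,0.687,0],[-1,0.1,-0.081,0.687,0],[1,0.1,-0.081,0.687,0],[1,0.1,-0.081,0.687,0],[1,0.1,-0.081,0.687,0],[1,0.1,-0.081,0.687,0],[1,0.1,-0.081,0.687,0]]]' --grip_force 20

```text
t: 3.05
tcp_pos: [0.5786, -0.0816, 0.129]
tool_rot: [0.0, 0.999, -0.042, 0.0]
contact_force: [-0.1, -0.2, -0.4]
opening: 0.582
gripper_force: 0.0
```

Call:
apply_moves --motion '[[[1,0,0,0,0],[1,0,0,0,0],[1,0,0,-0.03,0],[1,0,0,-0.06,0]]]'

```text
t: 3.45
tcp_pos: [0.5783, -0.0816, 0.1439]
tool_rot: [-0.0, 0.999, -0.042, -0.0]
contact_force: [-0.3, -0.4, 0.7]
opening: 0.216
gripper_force: 0.0
```

Fingers are slower than I allowed; I'll go back down and finish the grip.

Call:
apply_moves --motion '[[[1,0,0,0.06,0],[1,0,0,0.06,0],[1,0,0,0.06,0],[1,0,0,0.06,0],[1,0,0,0.06,0],[1,0,0,0.06,0]]]'

```text
t: 4.05
tcp_pos: [0.578, -0.0819, 0.128]
tool_rot: [0.0, 0.999, -0.042, -0.0]
contact_force: [0.8, -4.8, -2.6]
opening: 0.089
gripper_force: 20.0
```

Call:
apply_moves --motion '[[[1,0,0,-0.06,0],[1,0,0,-0.12,0],[1,0,0,-0.2,0],[1,0,0,-0.3,0],[1,0,0,-0.4,0],[1,0,0,-0.5,0],[1,0,0,-0.58,0],[1,0,0,-0.58,0]]]'

```text
t: 4.85
tcp_pos: [0.5799, -0.0811, 0.277]
tool_rot: [-0.0, 0.999, -0.042, 0.003]
contact_force: [0.7, -0.1, -0.7]
opening: 0.093
gripper_force: 20.0
```

```bash
python3 - <<'E'
from h import *
o=arm.get_obs();print(o["tcp_pos"],o["opening"],o["contact_force"])
go((.5580,.2820,.272),-9.9)
im=arm.capture("wrist");cv2.imwrite("pics/w2.png",im)
E
```

```text
[ 0.57990473 -0.08112378  0.27704172] 0.0926312946251985 [ 0.70132249 -0.05395859 -0.69241772]
shift [-0.21 -1.44  0.02] toolx yaw -4.82 turn 0.0564
```

Call:
apply_moves --motion '[[[1,-0.04,-0.12,0,0],[1,-0.08,-0.28,0,0.056],[1,-0.12,-0.44,0,0.056],[1,-0.16,-0.6,0,0.056],[1,-0.2,-0.76,0,0.056],[1,-0.21,-0.9,0,0.056],[1,-0.21,-1.0,0,0.056],[1,-0.21,-1.0,0,0.056],[1,-0.21,-1.0,0,0.056]]]'

```text
t: 5.8
tcp_pos: [0.5461, 0.1722, 0.2721]
tool_rot: [0.0, 0.996, -0.085, -0.001]
contact_force: [-0.6, -0.1, -0.9]
opening: 0.092
gripper_force: 20.0
```

```bash
python3 - <<'E'
from h import *
o=arm.get_obs();print(o["t"],o["tcp_pos"],o["opening"])
im=arm.capture("wrist");cv2.imwrite("pics/w3.png",im);np.save("w3.npy",o,allow_pickle=True)
u=proj("wrist",(.558,.282,.052),o);print(u)
x,y=int(u[0]),int(u[1]);x0=max(0,x-70);y0=max(0,y-50)
print(x0,y0)
c=im[y0:y0+110,x0:x0+160]
cv2.imwrite("pics/w3c.png",cv2.resize(c,None,fx=5,fy=5,interpolation=cv2.INTER_NEAREST))
E
```

```text
5.8 [0.54613315 0.17215852 0.27206589] 0.09244856984210652
[173.34051128 175.57213236]
103 125
```

View pics/w3c.png

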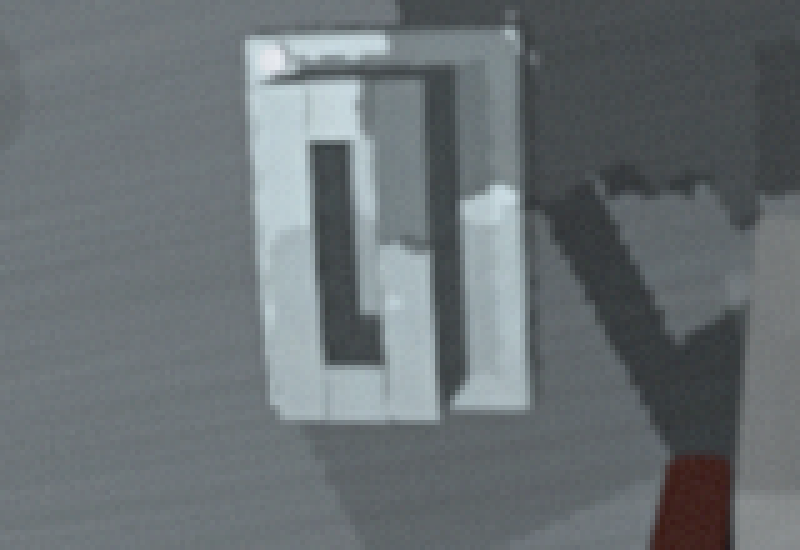

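The crop shows the slot mouth with corners (310,140), (368,138), (384,365) and (326,365).

```bash
python3 - <<'E'
from h import *
o=np.load("w3.npy",allow_pickle=True).item()
P=np.array([onz("wrist",(103+x/5-.5,125+y/5-.5),.052,o) for x,y in((310,140),(368,138),(384,365),(326,365))])
c=P.mean(0);d=(P[0]+P[1]-P[2]-P[3])/2
print(np.round(P,4).tolist(),c,np.hypot(*d[:2]),np.degrees(np.arctan2(d[1],d[0])),np.linalg.norm(P[0]-P[1]))
yaw=np.degrees(np.arctan2(d[1],d[0]))
go((c[0],c[1],.272),yaw);
# plate in hand: upper-view
im=cv2.imread("pics/w3.png")[90:384,120:400];cv2.imwrite("pics/w3p.png",cv2.resize(im,None,fx=2,fy=2))
print(proj("wrist",o["tcp_pos"],o))
E
```

```text
[[0.5895, 0.2869, 0.052], [0.5869, 0.2715, 0.052], [0.5281, 0.281, 0.052], [0.5307, 0.2969, 0.052]] [0.55881033 0.28405621 0.052     ] 0.0596211035865791 -9.423836399409256 0.015606984990232668
shift [-0.028 -0.452  0.001] toolx yaw -9.85 turn -0.0048
[260.50903167 247.50035202]
```

View pics/w3p.png

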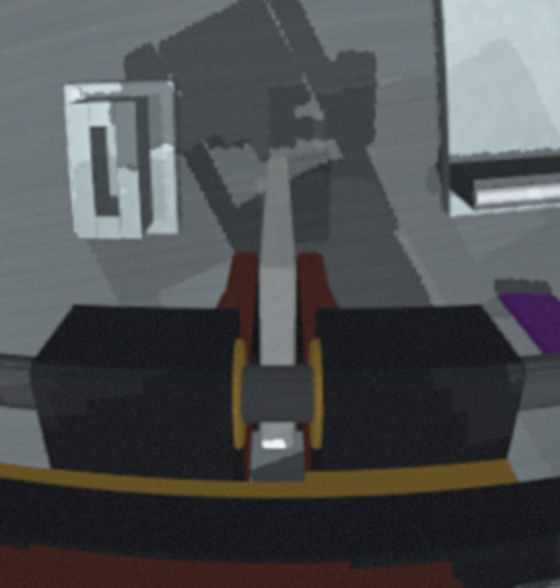

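The plate hangs straight in the jaws, with its lower +x edge at picture pixel (259,167.5).

```bash
python3 - <<'E'
from h import *
o=np.load("w3.npy",allow_pickle=True).item()
q=o["tool_rot"]; M=R.from_quat([q[1],q[2],q[3],q[0]]).as_matrix()
for px in((253.5,167),(265,167)): print(M.T@(onz("wrist",px,o["tcp_pos"][2]-.108,o)-o["tcp_pos"]))
E
```

```text
[ 0.02406876 -0.00533005  0.10793744]
[0.02406477 0.00457276 0.10794831]
```

Call:
apply_moves --motion '[[[1,-0.02,-0.15,0,0],[1,-0.025,-0.3,0,0],[1,-0.025,-0.42,0,-0.005],[1,-0.025,-0.452,0.1,-0.005],[1,-0.025,-0.452,0.22,-0.005],[1,-0.025,-0.452,0.33,-0.005],[1,-0.025,-0.452,0.4,-0.005],[1,-0.025,-0.452,0.4,-0.005],[1,-0.025,-0.452,0.43,-0.005],[1,-0.025,-0.452,0.46,-0.005],[1,-0.025,-0.452,0.49,-0.005],[1,-0.025,-0.452,0.5,-0.005]]]'

```text
t: 7.05
tcp_pos: [0.5602, 0.2841, 0.148]
tool_rot: [0.0, 0.997, -0.082, -0.0]
contact_force: [0.5, 0.4, -2.0]
opening: 0.091
gripper_force: 20.0
```

Call:
apply_moves --motion '[[[1,0,0,0.03,0],[1,0,0,0.06,0],[1,0,0,0.085,0],[1,0,0,0.1,0],[1,0,0,0.104,0],[1,0,0,0.104,0]]]'

```text
t: 7.65
tcp_pos: [0.5603, 0.2844, 0.1223]
tool_rot: [0.0, 0.997, -0.082, -0.0]
contact_force: [0.5, 0.8, -2.0]
opening: 0.094
gripper_force: 20.0
```

Call:
apply_moves --motion '[[[1,0,0,0.006,0],[1,0,0,0.006,0],[0,0,0,0.006,0],[0,0,0,0.006,0],[0,0,0,0.006,0],[0,0,0,0.006,0],[0,0,0,0.006,0],[0,0,0,0.006,0],[0,0,0,-0.05,0],[0,0,0,-0.2,0],[0,0,0,-0.4,0],[0,0,0,-0.5,0]]]'

```text
t: 8.85
tcp_pos: [0.5618, 0.2851, 0.2527]
tool_rot: [-0.001, 0.997, -0.082, 0.002]
contact_force: [0.7, 0.8, 0.8]
opening: 0.5
gripper_force: 0.0
```

```bash
python3 - <<'E'
from h import *
o=arm.get_obs();print(o["t"],o["tcp_pos"],o["opening"])
T=arm.capture("top");S=arm.capture("scene")
a=cv2.resize(S[190:300,280:420],None,fx=3.5,fy=3.5);b=cv2.resize(T[170:280,130:230],None,fx=3,fy=3)
q=np.zeros((400,800,3),np.uint8);q[:a.shape[0],:a.shape[1]]=a;q[:b.shape[0],495:495+b.shape[1]]=b
cv2.imwrite("pics/parked.png",q)
go((.5695,-.1777,.25),-4.8)
E
```

```text
8.85 [0.56182586 0.28507381 0.25266419] 0.4998971240632205
shift [0.33  1.823 0.006] toolx yaw -9.42 turn -0.0514
```

View pics/parked.png

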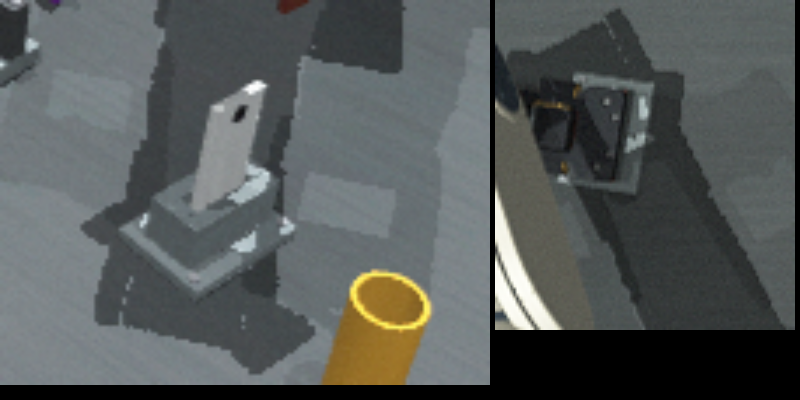

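The plate stands in the rack slot at parked crop (232,145). On to the handle.

Call:
apply_moves --motion '[[[0,0.03,0.15,0,0],[0,0.06,0.32,0,0],[0,0.1,0.5,0,-0.05],[0,0.14,0.68,0,-0.05],[0,0.17,0.84,0,-0.05],[0,0.17,0.95,0,-0.05],[0,0.17,0.95,0,-0.05]]]'

```text
t: 9.65
tcp_pos: [0.5623, 0.0402, 0.2469]
tool_rot: [0.0, 0.999, -0.045, -0.001]
contact_force: [0.8, 0.3, -0.9]
opening: 0.503
gripper_force: 0.0
```

Call:
apply_moves --motion '[[[0,0.03,0.15,0,0],[0,0.06,0.32,0,0],[0,0.1,0.5,0,0],[0,0.14,0.68,0,0],[0,0.14,0.82,0,0],[0,0.14,0.86,0,0],[0,0.14,0.86,0,0],[0,0.14,0.86,0,0]]]'

```text
t: 10.45
tcp_pos: [0.5798, -0.1726, 0.2471]
tool_rot: [-0.0, 0.999, -0.043, -0.0]
contact_force: [-1.0, 0.0, 0.1]
opening: 0.503
gripper_force: 0.0
```

```bash
python3 - <<'E'
from h import *
go((.5695,-.1777,.120),-4.8)
o=arm.get_obs();im=arm.capture("wrist");print(o["tcp_pos"])
u=proj("wrist",(.5695,-.1777,.138),o);v=proj("wrist",(.4273,-.2237,.133),o);print(u,v)
def blob(px,h):
    x,y=map(int,px);x0,y0=max(0,x-h),max(0,y-h);m=(im[y0:y+h,x0:x+h].max(2)<45).astype(np.uint8)
    n,l,s,c=cv2.connectedComponentsWithStats(m);k=1+np.argmax(s[1:,4]);return s[k]+[x0,y0,0,0,0],c[k]+[x0,y0]
print(blob(u,35))
cv2.imwrite("pics/w4.png",im)
E
```

```text
shift [-0.039  0.024  0.508] toolx yaw -4.89 turn -0.001
[ 0.5797533  -0.17261437  0.24710815]
[266.34191335 204.18862558] [316.91484908 320.06613862]
(array([260, 173,  15,  54, 752]), array([266.90425532, 198.87234043]))
```

Call:
apply_moves --motion '[[[0,-0.04,0.024,0.15,0],[0,-0.04,0.024,0.3,0],[0,-0.04,0.024,0.42,0],[0,-0.04,0.024,0.508,0],[0,-0.04,0.024,0.508,0],[1,-0.04,0.024,0.508,0],[1,-0.04,0.024,0.508,0],[1,-0.04,0.024,0.508,0],[1,-0.04,0.024,0.508,0],[1,-0.04,0.024,0.508,0],[1,-0.04,0.024,0.508,0],[1,-0.04,0.024,0.508,0]]]' --grip_force 40

```text
t: 11.7
tcp_pos: [0.5699, -0.1797, 0.1215]
tool_rot: [0.0, 0.999, -0.043, 0.001]
contact_force: [-1.8, -0.7, 6.0]
opening: 0.154
gripper_force: 40.0
```

Call:
apply_moves --motion '[[[1,0,0,0,0],[1,0,0,0,0]]]'

```text
t: 11.9
tcp_pos: [0.5699, -0.1797, 0.1216]
tool_rot: [0.0, 0.999, -0.043, 0.001]
contact_force: [-2.4, -1.1, 5.9]
opening: 0.154
gripper_force: 40.0
```

Gripped. Tug gently.

Call:
apply_moves --motion '[[[1,0,-0.008,0,0],[1,0,-0.016,0,0],[1,0,-0.022,0,0],[1,0,-0.022,0,0]]]'

```text
t: 12.3
tcp_pos: [0.5704, -0.1746, 0.1216]
tool_rot: [0.001, 0.999, -0.043, 0.001]
contact_force: [-2.1, -3.1, 6.4]
opening: 0.157
gripper_force: 40.0
```

Call:
apply_moves --motion '[[[1,0,-0.008,0,0],[1,0,-0.014,0,0],[1,0,-0.018,0,0],[1,0,-0.018,0,0]]]'

```text
t: 12.7
tcp_pos: [0.5708, -0.1702, 0.1216]
tool_rot: [0.001, 0.999, -0.043, 0.001]
contact_force: [-2.5, -3.8, 6.1]
opening: 0.157
gripper_force: 40.0
```

Call:
apply_moves --motion '[[[1,0,-0.006,0,0],[1,0,-0.012,0,0],[1,0,-0.018,0,0],[1,0,-0.018,0,0]]]'

```text
t: 13.1
tcp_pos: [0.5712, -0.1657, 0.1216]
tool_rot: [0.001, 0.999, -0.043, 0.001]
contact_force: [-1.4, -3.5, 6.2]
opening: 0.163
gripper_force: 40.0
```

Call:
apply_moves --motion '[[[1,0,-0.02,0,0],[1,0,-0.04,0,0],[1,0,-0.06,0,0],[1,0,-0.06,0,0]]]'

```text
t: 13.5
tcp_pos: [0.5725, -0.1504, 0.1215]
tool_rot: [0.001, 0.999, -0.043, 0.001]
contact_force: [-1.7, -2.8, 6.1]
opening: 0.156
gripper_force: 40.0
```

```bash
python3 - <<'E'
from h import *
o=arm.get_obs();print(o["t"],o["tcp_pos"],o["opening"],o["contact_force"])
W=arm.capture("wrist");S=arm.capture("scene")
cv2.imwrite("pics/tug_w.png",W);cv2.imwrite("pics/tug_s.png",S)
a=cv2.resize(S[125:245,140:310],None,fx=2.2,fy=2.2);b=cv2.resize(W,None,fx=.8,fy=.8)
q=np.zeros((400,800,3),np.uint8);q[:a.shape[0],:a.shape[1]]=a;q[:b.shape[0],385:385+b.shape[1]]=b
cv2.imwrite("pics/tug.png",q)
E
```

```text
13.5 [ 0.57246221 -0.1504375   0.12154324] 0.15589843955270227 [-1.70712479 -2.80739617  6.10646653]
```

View pics/tug.png

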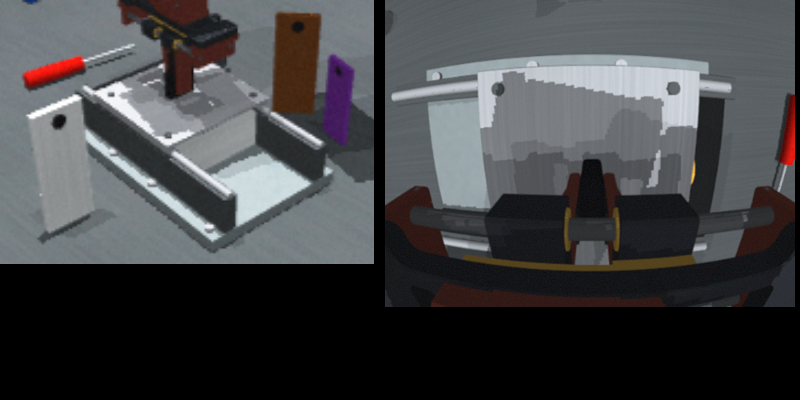

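The cover travelled about 29 mm past its shut position at only 3–4 N; in the wrist view the rear edge has moved clear, leaving a gap at (708,170). It is not caught, so the bolt stays where it is. Sliding the cover open.

Call:
apply_moves --motion '[[[1,0,-0.03,0,0],[1,0,-0.07,0,0],[1,0,-0.11,0,0],[1,0,-0.15,0,0],[1,0,-0.19,0,0],[1,0,-0.23,0,0],[1,0,-0.27,0,0],[1,0,-0.31,0,0],[1,0,-0.335,0,0],[1,0,-0.345,0,0],[1,0,-0.345,0,0]]]'

```text
t: 14.7
tcp_pos: [0.5799, -0.0648, 0.1216]
tool_rot: [0.001, 0.999, -0.043, 0.001]
contact_force: [-1.6, -6.2, 7.5]
opening: 0.152
gripper_force: 40.0
```

Call:
apply_moves --motion '[[[1,0,-0.006,0,0],[1,0,-0.012,0,0],[1,0,-0.014,0,0],[1,0,-0.014,0,0]]]'

```text
t: 15.1
tcp_pos: [0.5802, -0.0618, 0.1215]
tool_rot: [0.001, 0.999, -0.043, 0.001]
contact_force: [-2.4, -7.1, 7.3]
opening: 0.157
gripper_force: 40.0
```

Call:
apply_moves --motion '[[[1,0,-0.004,0,0],[1,0,-0.008,0,0],[1,0,-0.008,0,0],[1,0,-0.008,0,0]]]'

```text
t: 15.5
tcp_pos: [0.5803, -0.06, 0.1215]
tool_rot: [0.001, 0.999, -0.043, 0.001]
contact_force: [-1.0, -8.0, 7.0]
opening: 0.157
gripper_force: 40.0
```

Call:
apply_moves --motion '[[[1,0,-0.004,0,0],[1,0,-0.006,0,0],[1,0,-0.006,0,0],[1,0,-0.006,0,0]]]'

```text
t: 15.9
tcp_pos: [0.5803, -0.0599, 0.1216]
tool_rot: [0.002, 0.999, -0.043, 0.001]
contact_force: [-3.0, -16.3, 6.9]
opening: 0.159
gripper_force: 40.0
```

At the stop: travel is about 120 mm, the TCP has stopped moving, and the force has risen to 16 N. I'll let it settle and check before handing in.

Call:
apply_moves --motion '[[[1,0,0,0,0],[1,0,0,0,0],[1,0,0,0,0],[1,0,0,0,0],[1,0,0,0,0]]]'

```text
t: 16.4
tcp_pos: [0.5803, -0.0599, 0.1215]
tool_rot: [0.002, 0.999, -0.043, 0.001]
contact_force: [-3.0, -16.3, 6.7]
opening: 0.159
gripper_force: 40.0
```

```bash
python3 - <<'E'
from cell import arm
o=arm.get_obs();print(o["t"],o["tcp_pos"],o["contact_force"],o["opening"])
print(arm.hand_in())
E
```

```text
16.4 [ 0.5802961  -0.05992737  0.12154931] [ -2.98572472 -16.26838865   6.6693149 ] 0.1585340945652132
the job is handed in; nothing more can be done
None
```

The job is handed in at 16.4 s: the lock plate stands in the rack slot, the tug showed the cover was not caught so I left the bolt home, and the gripper is holding the cover against its open stop.

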